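# Close the sunken release valve of a hand pump and stroke the handle

### The arm

A 6-joint arm with a two-finger parallel gripper is mounted at the origin on the work surface. World frame = base frame: x ahead of the robot, y to its left, z up, the work surface at z = 0. Lengths are in mm, angles in rad, forces in N, time in s.
With the tool pointing down it reaches from about 275 to 750 mm from the base axis. Payload 10.2 kg.
Tool frame: the origin (TCP) lies at the very end of the fingers, on their centre line; the grasp point (between the pads) lies 19 mm behind it; x points along the fingers, z is the direction in which the jaws open and shut, and the axes are right-handed (so a half turn about x gives the same grasp; the last joint's range is limited). The gripper opens to 85 mm and grips with 20 to 120 N. Pads are 22 mm wide; open, the fingers measure 114 mm over their backs; the gripper's body (76 mm by 85 mm) begins 54 mm behind the grasp point. The pads swing forward as they close: fully open they stand 13 mm farther back than shut.
Start: joints at [1.059, 0.313, 1.498, -0, 1.331, -0.223], TCP at [149.534, 503.26, 231.294] pointing down, gripper open.
Joint ranges: [-2.94, 2.94], [-0.97, 2.17], [0.19, 2.56], [-1.23, 4.37], [0.02, 3.11], [-2.88, 2.88]. Speed limits (rad/s): [2.39, 2.39, 3.01, 3.14, 3.14, 3.14].

### API

Orientations are given as a unit quaternion [w, x, y, z].
In Python, from rig import sense, vision, job gives the robot as it stands. The module is installed in compiled form; this text tells all that it offers.
- The arm moves only by the shell command python3 -m pendant 'ROWS' [FORCE]. ROWS is JSON, a list of rows, each a list of 7 numbers: the turn, a rotation vector about the tool's x, y, z in rad, then the shift along the tool's x, y, z in cm, then the opening, from 0 (shut) to 1 (fully open). A call has exactly 5 rows; each row is the pose to reach, as a shift and turn from the pose commanded when the call began, along the tool's axes at that moment; what a row does not reach only later rows make up. A row lasts 1/8 s, in which the tool goes at most 62.5 mm and 10.7 degrees, less where a joint would pass 70% of its speed; a pose out of reach is approached as far as the arm can. A call with a gripper value outside its range is refused whole. The fingers move at their own pace and stop on an object; FORCE is the grip in N (left out, the last holds). Time passes only in rows, so rows that repeat a pose let the fingers close, or fill a call up. It gives the time, the measured TCP pose, the force and the opening at its end, in the units of the state.
- sense(): the state, without advancing time (a new reading comes with each control period).
- vision.capture(name): name is "scene" or "top" or "wrist"; returns the picture (384x512x3 uint8, red, green, blue); there is no depth.
- vision.calibration(name): a dict with "K" (3x3 intrinsics, pixels), "k1" (the pictures are not rectified: a ray, as slopes to the right and down, at radius r is drawn at 1 + k1 r^2 times it, then the intrinsics apply), "extrinsics" (4x4, takes a point from camera to world coordinates). Camera axes: x right, y up, looking along -z (the intrinsics and any distortion apply to the point x, -y, -z); pixel columns grow to the right and rows downward; lengths in mm; the calibration is good to about 2 mm. A picture is of the moment at which its call begins: read the wrist's pose just before it. calibration takes no time and is no camera call; for the wrist camera it gives the pose at the moment of the call.
- job.finish_job(): hands the job in, once; it reports no verdict.
The state is a dict: "time_s": time; "joints": joint angles; "dq": joint speeds; "tau": joint torques, N m; "eef_pos": TCP position; "ee_rot": TCP orientation; "force": force on the tool from outside, world axes, zero at the start; "wrist_torque": the same for the moment, N m; "grip_width": opening from 0.0 (shut) to 1.0 (fully open).
Only numpy, scipy, OpenCV 4.12 (cv2) and the standard library are available. Lean on these libraries where they do the work, as an engineer would, in place of code of your own. Each camera call takes 0.05 s, during which the arm holds its last target.

### The job

Get the hydraulic hand pump ready to hold pressure: close its release valve by turning the small bar knob down in the round recess clockwise (seen from above) until you feel it seat, finger-tight and no tighter, without leaning on the recess. Then push the pump handle all the way down onto its rest and let go, leaving the other things on the bench alone.

Things in the scene. Friction and masses are not known exactly. Their poses are not given: they have to be found in the camera images.
- pump: Hydraulic hand pump fixed to the bench: blue reservoir, aluminium head 120 mm wide, 200 long at its +y end. Origin on the bench under its middle; y along it towards the head, z up. Dial gauge, 66 mm across, beside the head at (100, 50) mm, 96 high; handle clevis, 49 mm wide, 145 high, on the head 97 mm from the valve's axis towards -y.
- recess: Block 120 x 110 x 40 mm on top of the head's end, with a round well 72 mm across and 36 deep in it; origin in the centre of its underside, axes as the pump's. Well floor 4 mm and rim 40 mm above the origin (rim 115 mm above the bench). The fingers may brush its walls and floor but not press them with more than 15 N.
- knob_grip (a point): Middle of the valve's steel bar knob, on its upright axis in the well's centre. The bar is 10 mm thick (this point's y), 26 long (x), 22 tall, flat-sided; its top is 11 mm and the rim 17 mm above this point, the well floor 20 mm below. Clockwise from above (yaw decreasing) closes. Friction about 0.14 N m: a drag as it turns, which fades when held still; it stays where left. Needs a firm grip.
- stem: Stem under the knob, hidden in the head, turns with it; origin on its axis at the well floor. After 0.7 to 2.1 rad, never the same, it meets its seat: only felt. From there the torque rises 1.2 N m per rad above the drag. Finger-tight: 0.1 to 0.4 N m above the drag; over 0.45 harms the seat. Tip 15 mm off axis: 0.015 N m is 1 N. Let go, it eases back to at most 0.14, tight enough.
- handle (a joint): Angle of the pump handle in rad: 0 down on its rest (level), starts raised at 0.38 to 0.55. Upward is positive. It stays where it is left and needs about 6 to 10 N down at the grip to move.
- handle_pivot (a point): Pivot of the handle at the head, 130 mm above the bench; the handle runs from it along the pump's -y, above the reservoir.
- handle_grip (a point): Centre line of the handle's black rubber grip, a round bar 28 mm thick and 110 long; this point is 320 mm from the pivot, y along the handle to the pivot; the grip runs 55 mm either way from it. Nothing stands under the grip; the handle's rest is at the pump's reservoir.
- spray_can: Bystander: spray can 66 mm across, 190 mm high, origin in the middle of its underside.
- spanner: Bystander: spanner 190 mm long lying flat near the robot.
- socket: Bystander: small steel socket 32 mm across, 38 mm high.
- offcut: Bystander: offcut of steel angle 90 mm long, 50 mm legs.

How it is judged:
By the outcome, as a careful person would: the job done as asked, in the order asked, and still so for the second after the job is handed in, with the robot touching nothing.
It also fails if it takes over 72 s, if anything falls off the work surface, if the arm or the gripper's body presses on something with over 40 N, if the wrist force passes 120 N, or if a joint passes its speed limit or range.

## Working session

There is one attempt and no reset: what is moved stays moved. The work goes in short steps, Python scripts to look and compute and a shell command to move; the robot and the scene stay as the last step left them, time stands still between calls to the robot, and variables do not carry over. Pictures are saved under pics/ and viewed, and the job is handed in when it is done.

```bash
mkdir -p pics; ls; python3 - <<'E'
from rig import sense, vision
import cv2
s=sense(); print({k:(v if not hasattr(v,'tolist') else v.tolist()) for k,v in s.items()})
for n in ("scene","top","wrist"):
    c=vision.calibration(n); print(n,c)
    im=vision.capture(n); cv2.imwrite(f"pics/{n}0.png",im[:,:,::-1])
E
```

```text
pics
{'time_s': 0.0, 'joints': [1.0586153141263699, 0.31345842640326066, 1.4984524711166713, -4.501292655150902e-05, 1.3309806109669504, -0.22336492125876914], 'dq': [-0.0011966813676594426, -0.00010380618776937908, 6.012661546041562e-06, 0.000615073312442053, -0.0004507284545680637, -0.00035515573128917576], 'tau': [0.0005276923729979899, -41.22695803642273, -25.97403645515442, -0.00020914196284138598, 0.004214155487716198, 1.0101526868311339e-05], 'eef_pos': [149.40342701087638, 503.0213440511858, 230.72496756533954], 'ee_rot': [0.5663330995343133, -0.42304563151668884, 0.567160055841294, 0.42264486875461293], 'force': [-0.7967103583167265, 0.22175976702262837, -0.270222630132859], 'wrist_torque': [-0.007604733624811068, 0.023813155024116114, 0.03741934096252484], 'grip_width': 1.0015418460425463}
scene {'K': array([[474.57487181,   0.        , 259.3449739 ],
       [  0.        , 474.57487181, 190.31533918],
       [  0.        ,   0.        ,   1.        ]]), 'k1': -0.023430271534822786, 'extrinsics': array([[-2.74759603e-01, -5.53203650e-01,  7.86430468e-01,
         1.57189780e
[... 662 characters left out ...]
3,  1.90890643e-01,  9.81583936e-01,
         1.21800855e+03],
       [ 0.00000000e+00,  0.00000000e+00,  0.00000000e+00,
         1.00000000e+00]])}
wrist {'K': array([[286.11302576,   0.        , 259.737578  ],
       [  0.        , 286.11302576, 194.29319444],
       [  0.        ,   0.        ,   1.        ]]), 'k1': -0.07072613617643284, 'extrinsics': array([[ 2.84262783e-01, -9.21094300e-01, -2.66045034e-01,
         8.09903511e+01],
       [ 9.58746402e-01,  2.73075640e-01,  7.89622143e-02,
         5.23288329e+02],
       [-8.12275002e-05, -2.77515738e-01,  9.60721088e-01,
         3.74780091e+02],
       [ 0.00000000e+00,  0.00000000e+00,  0.00000000e+00,
         1.00000000e+00]])}
```

View pics/scene0.png

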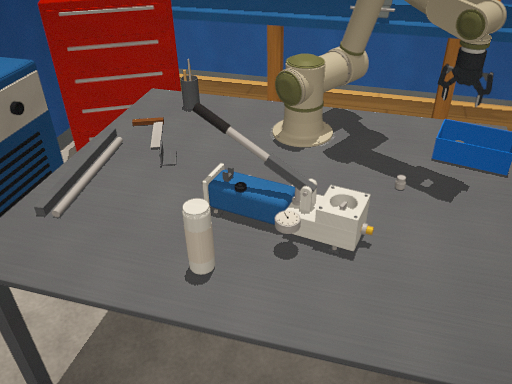

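View pics/top0.png

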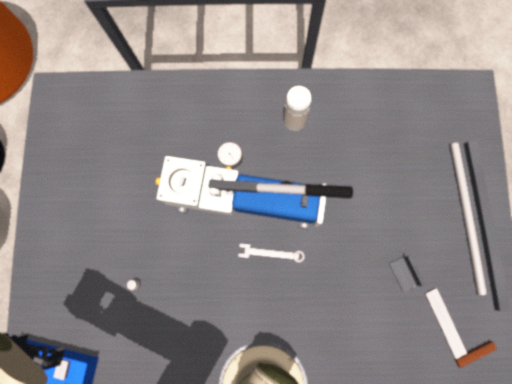

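View pics/wrist0.png

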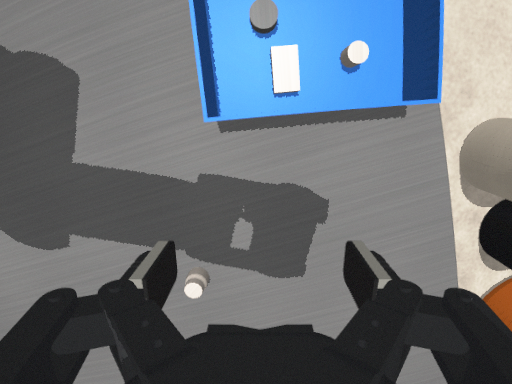

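The top view shows the pump with its head and well near (181,181), the gauge at (230,154) and the handle grip at (330,191). The can is at (298,100), the spanner at (272,254) and the socket at (133,284). I'll zoom in on the head.

```bash
cat > h.py <<'E'
import numpy as np, cv2
from rig import sense, vision
from scipy.spatial.transform import Rotation as R
def ray(c,u,v):
    K=c['K'];p=cv2.undistortPoints(np.array([[[u,v]]],float),K,np.array([c['k1'],0,0,0,0.]))[0,0]
    E=c['extrinsics'];d=E[:3,:3]@np.array([p[0],-p[1],-1.]);return E[:3,3],d/np.linalg.norm(d)
def onz(c,u,v,z):
    o,d=ray(c,u,v);return o+d*(z-o[2])/d[2]
def proj(c,P):
    E=c['extrinsics'];q=E[:3,:3].T@(np.atleast_2d(P)-E[:3,3]).T
    x=q[0]/-q[2];y=-q[1]/-q[2];f=1+c['k1']*(x*x+y*y)
    K=c['K'];return np.c_[K[0,0]*x*f+K[0,2],K[1,1]*y*f+K[1,2]]
def tri(c1,p1,c2,p2):
    o1,d1=ray(c1,*p1);o2,d2=ray(c2,*p2)
    A=np.c_[d1,-d2];t=np.linalg.lstsq(A,o2-o1,rcond=None)[0]
    a=o1+d1*t[0];b=o2+d2*t[1];return (a+b)/2,np.linalg.norm(a-b)
def toolrot():
    s=sense();q=s['ee_rot'];return np.array(s['eef_pos']),R.from_quat([q[1],q[2],q[3],q[0]])
E
python3 - <<'E'
import cv2
a=cv2.imread('pics/top0.png')[140:235,145:365];cv2.imwrite('pics/topz.png',cv2.resize(a,None,fx=3.6,fy=3.6,interpolation=cv2.INTER_CUBIC))
a=cv2.imread('pics/scene0.png')[85:260,180:390];cv2.imwrite('pics/scz.png',cv2.resize(a,None,fx=3.4,fy=3.4,interpolation=cv2.INTER_CUBIC))
E
```

```text
(no output)
```

View pics/topz.png

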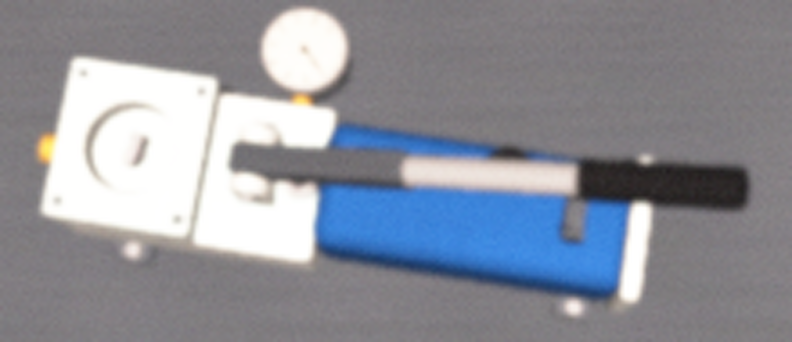

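View pics/scz.png

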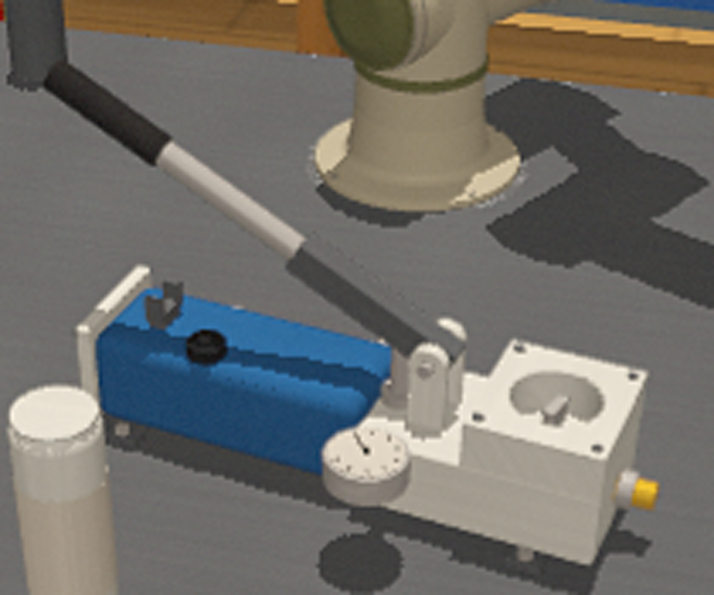

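```bash
python3 - <<'E'
from h import *
t=vision.calibration('top');s=vision.calibration('scene')
zt=lambda x,y:(145+(x+.5)/3.6-.5,140+(y+.5)/3.6-.5)
zs=lambda x,y:(180+(x+.5)/3.4-.5,85+(y+.5)/3.4-.5)
C=[onz(t,*zt(*p),115) for p in [(75,57),(217,76),(190,238),(42,213)]]
for i in range(4):
    print('top corner',C[i].round(1), np.linalg.norm(C[i]-C[(i+1)%4]).round(1))
print('mean',np.mean(C,0))
D=[onz(s,*zs(*p),115) for p in [(515,340),(462,418),(606,462),(648,372)]]
for i in range(4): print('scene corner',D[i].round(1), np.linalg.norm(D[i]-D[(i+1)%4]).round(1))
print('mean',np.mean(D,0))
print('knob tri',tri(t,zt(140,150),s,zs(556,407)))
print('knob top',onz(t,*zt(140,150),109),onz(s,*zs(556,403),109))
print('well rim top',onz(t,*zt(132,148),115),'scene',onz(s,*zs(557,398),115))
print('grip far end',tri(t,zt(747,187),s,zs(55,74)))
print('grip near end',tri(t,zt(580,179),s,zs(163,152)))
print('can',onz(t,298,97,190))
P,r=toolrot();print(P,r.as_matrix().round(3))
E
```

```text
top corner [631.5 264.4 115. ] 110.9
top corner [615.8 154.6 115. ] 125.7
top corner [491.3 171.8 115. ] 114.0
top corner [510.5 284.1 115. ] 122.6
mean [562.30927436 218.7205178  115.        ]
scene corner [492.9 178.7 115. ] 115.5
scene corner [606.3 156.5 115. ] 112.7
scene corner [631.5 266.3 115. ] 122.7
scene corner [510.3 285.4 115. ] 108.1
mean [560.25488875 221.71632817 115.        ]
knob tri (array([560.3188766 , 217.75537443, 103.60194234]), np.float64(7.6681382179652005))
knob top [559.7812484  212.80863285 109.        ] [561.02984362 221.24159517 109.        ]
well rim top [560.10376426 217.72355249 115.        ] scene [562.68125146 221.69481776 115.        ]
grip far end (array([ 493.42205252, -202.69710224,  303.51398631]), np.float64(5.911489596061697))
grip near end (array([ 509.08688869, -106.48813739,  254.33914402]), np.float64(0.15265004400884083))
can [768.78387376 -97.87608317 190.        ]
[149.46758952 503.08408717 230.87899857] [[-0.    -0.959  0.285]
 [-0.001  0.285  0.959]
 [-1.     0.    -0.001]]
```

The wells agree in both views at about (561, 219), with pump yaw about -8°. I'll move over the well for a wrist look.

```bash
python3 -m pendant '[[0,0,0,0,-4,-1.3,0.5],[-0.05,0,0,0,-9.5,-3.1,0.4],[-0.1,0,0,0,-15,-4.9,0.35],[-0.14,0,0,0,-20.5,-6.7,0.35],[-0.14,0,0,0,-26,-8.5,0.35]]'
python3 -c "
from h import *
P,r=toolrot();M=r.as_matrix();print(P,M.round(3).tolist());d=r.inv().apply(np.array([561,219,215])-P)/10;print('to go cm',d.round(2))"
```

```text
time_s: 0.78
eef_pos: [375.9, 346.4, 231.2]
ee_rot: [0.536, -0.462, 0.536, 0.462]
force: [0.6, 0.2, 1.0]
grip_width: 0.35
[375.85413049 346.39623241 231.2052214 ] [[-0.0, -0.989, 0.148], [-0.0, 0.148, 0.989], [-1.0, 0.0, -0.0]]
to go cm [  1.62 -20.19  -9.86]
```

```bash
python3 -m pendant '[[0,0,0,0,-5,-2.5,0.35],[0,0,0,0.5,-10,-5,0.35],[0,0,0,1,-15,-7.5,0.35],[0,0,0,1.6,-20.2,-9.9,0.35],[0,0,0,1.6,-20.2,-9.9,0.35]]'
python3 - <<'E'
from h import *
P,r=toolrot();print(P,r.as_matrix().round(3).tolist(),sense()['joints'],sense()['grip_width'])
c=vision.calibration('wrist');im=vision.capture('wrist');np.save('w1.npy',im);np.savez('c1.npz',**c)
cv2.imwrite('pics/w1.png',cv2.resize(im[:,:,::-1],None,fx=1.5,fy=1.5))
t=np.array([561,219,115.]);print(proj(c,t),proj(c,[561,219,110]))
E
```

```text
time_s: 1.4
eef_pos: [561.6, 217.3, 213.6]
ee_rot: [0.536, -0.46, 0.537, 0.461]
force: [-0.1, 1.0, -1.0]
grip_width: 0.352
[561.55742203 217.31340003 213.59328045] [[-0.002, -0.988, 0.152], [-0.001, 0.152, 0.988], [-1.0, 0.002, -0.001]] [ 1.75028838e-01  4.98232794e-01  1.27454366e+00 -3.77608352e-04
  1.37083164e+00 -1.24289069e+00] 0.35219838159794753
[[261.49625395 194.95997245]] [[261.46348733 193.41307325]]
```

View pics/w1.png

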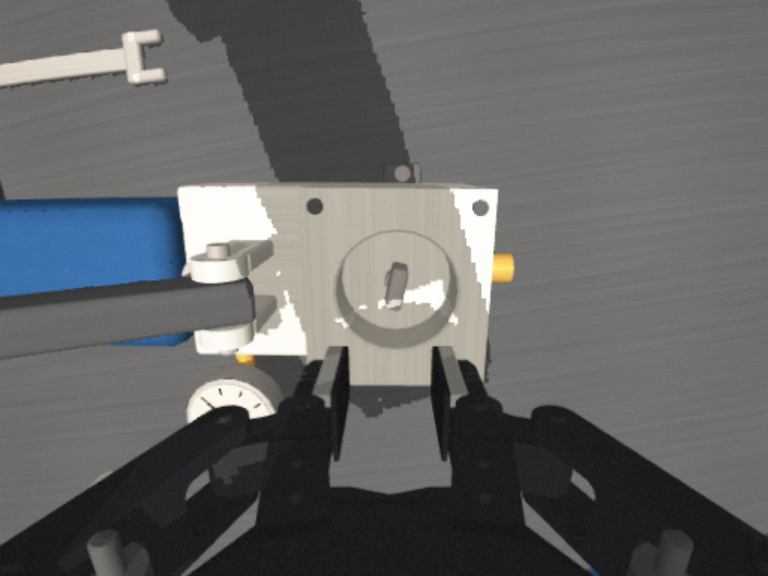

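The wrist view shows the well rim centred near (397,287) of the 1.5x picture. The bar is nearly upright in the picture and tilted a little. I'll measure it from a zoom.

```bash
python3 - <<'E'
import cv2,numpy as np
im=np.load('w1.npy')[140:245,205:325,::-1];cv2.imwrite('pics/w1z.png',cv2.resize(im,None,fx=5.5,fy=5.5,interpolation=cv2.INTER_CUBIC))
E
```

```text
(no output)
```

View pics/w1z.png

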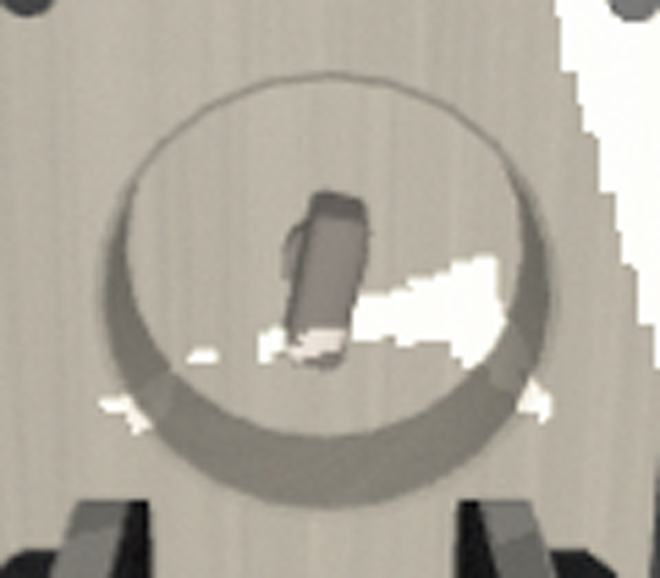

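```bash
python3 - <<'E'
from h import *
c=dict(np.load('c1.npz'));z=lambda x,y:(205+(x+.5)/5.5-.5,140+(y+.5)/5.5-.5)
f=lambda x,y,h:onz(c,*z(x,y),h)
l,r,t,b=f(100,290,115),f(549,290,115),f(325,73,115),f(325,507,115)
print('rim diam',np.linalg.norm(l-r),np.linalg.norm(t-b),'centre',(l+r)/2,(t+b)/2)
k=[f(*p,110) for p in [(312,215),(368,218),(347,330),(290,330)]]
print(np.round(k,1));print('c',np.mean(k,0));
for a,b in((0,3),(1,2)):
    d=k[a]-k[b];print(np.linalg.norm(d),np.degrees(np.arctan2(d[1],d[0])))
d=k[1]-k[0];print('thick',np.linalg.norm(d))
# block corner left/top edges for yaw: screws
P,R_=toolrot();print('jaw yaw',np.degrees(np.arctan2(R_.as_matrix()[1,2],R_.as_matrix()[0,2])))
E
```

```text
rim diam 72.00846666993385 72.38077985703946 centre [558.88440421 221.20197439 115.        ] [560.30771962 221.05988022 115.        ]
[[547.6 220.9 110. ]
 [549.4 229.8 110. ]
 [567.6 223.7 110. ]
 [566.2 214.4 110. ]]
c [557.68668798 222.1977921  110.        ]
19.72836477970454 160.7803480338291
19.180808685196766 161.53162030810788
thick 9.051147043273952
jaw yaw 81.34709353833222
```

The bar's top face, including its sunlit end, is centred on the well at about (560, 220.5). Its long axis is at yaw about -19°, so the jaws need about 0.18 rad clockwise. I'll turn, shift and go down partway, then look again.

```bash
python3 -m pendant '[[0.09,0,0,2,0.1,0.1,0.28],[0.18,0,0,4,0.2,0.3,0.28],[0.18,0,0,6,0.2,0.3,0.28],[0.18,0,0,7.6,0.2,0.3,0.28],[0.18,0,0,7.6,0.2,0.3,0.28]]' 40
python3 - <<'E'
from h import *
P,r=toolrot();print(P,r.as_matrix().round(3).tolist(),sense()['grip_width'])
c=vision.calibration('wrist');im=vision.capture('wrist');np.save('w2.npy',im);np.savez('c2.npz',**c)
cv2.imwrite('pics/w2.png',cv2.resize(im[:,:,::-1],None,fx=1.5,fy=1.5))
print(proj(c,[[560,220.5,115],[560,220.5,110]])*1.5)
E
```

```text
time_s: 2.08
eef_pos: [557.2, 223.6, 138.5]
ee_rot: [0.574, -0.411, 0.576, 0.412]
force: [-0.1, -0.4, 0.9]
grip_width: 0.28
[557.22157127 223.56552024 138.51617017] [[-0.002, -0.947, 0.322], [-0.0, 0.322, 0.947], [-1.0, 0.002, -0.001]] 0.280371177386271
[[385.07358148 351.7209747 ]
 [385.18794189 347.00864768]]
```

View pics/w2.png

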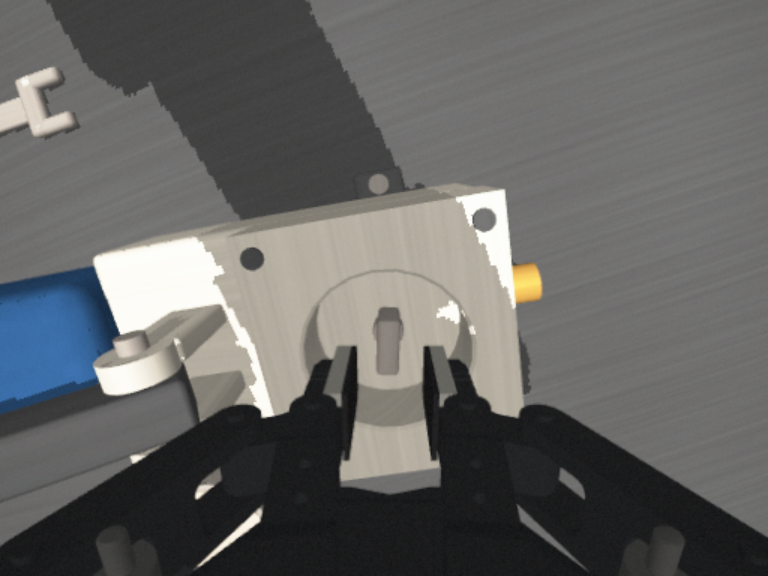

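The bar stands upright in the picture at (388,346), so the jaws are parallel to it. They need a shift of about -3.7 mm in tool y and -0.9 mm in z. I'll descend in two steps while watching force.

```bash
python3 -m pendant '[[0,0,0,0.5,-0.37,-0.09,0.28],[0,0,0,1.2,-0.37,-0.09,0.28],[0,0,0,2,-0.37,-0.09,0.28],[0,0,0,2.6,-0.37,-0.09,0.28],[0,0,0,2.6,-0.37,-0.09,0.28]]' 40
python3 -c "
from h import *
P,r=toolrot();print(P,r.inv().apply(np.array([560.4,221.6,84])-P)/10,sense()['force'])
c=vision.calibration('wrist');im=vision.capture('wrist')
cv2.imwrite('pics/w3.png',im[150:384,130:390,::-1].repeat(2,0).repeat(2,1))
"
```

```text
time_s: 2.75
eef_pos: [561.1, 221.0, 112.7]
ee_rot: [0.575, -0.411, 0.575, 0.412]
force: [-0.1, -0.8, 0.5]
grip_width: 0.28
[561.09435084 221.04175977 112.70905146] [2.87096413 0.08115553 0.03182216] [-0.05880941 -0.80287471  0.51295588]
```

View pics/w3.png

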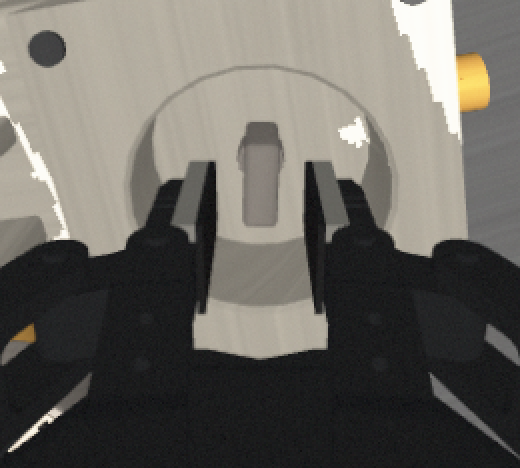

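The bar (x 244-280) sits midway between the pads (216 and 304). I'll go down the rest.

```bash
python3 -m pendant '[[0,0,0,0.7,0.05,0.03,0.28],[0,0,0,1.4,0.05,0.03,0.28],[0,0,0,2.1,0.05,0.03,0.28],[0,0,0,2.75,0.05,0.03,0.28],[0,0,0,2.75,0.05,0.03,0.28]]' 40
python3 -c "
from h import *
P,r=toolrot();print(P,r.inv().apply(np.array([560.4,221.6,84])-P)/10,sense()['force'],sense()['wrist_torque'])
c=vision.calibration('wrist');im=vision.capture('wrist')
cv2.imwrite('pics/w4.png',im[150:384,130:390,::-1].repeat(2,0).repeat(2,1))
"
```

```text
time_s: 3.42
eef_pos: [560.7, 221.5, 85.2]
ee_rot: [0.575, -0.411, 0.575, 0.412]
force: [-0.0, -0.9, 0.7]
grip_width: 0.279
[560.70076555 221.48035014  85.16718255] [0.11674668 0.03222309 0.00167191] [-0.00955431 -0.85099208  0.68690217] [-0.00036485 -0.00527674 -0.02061871]
```

View pics/w4.png

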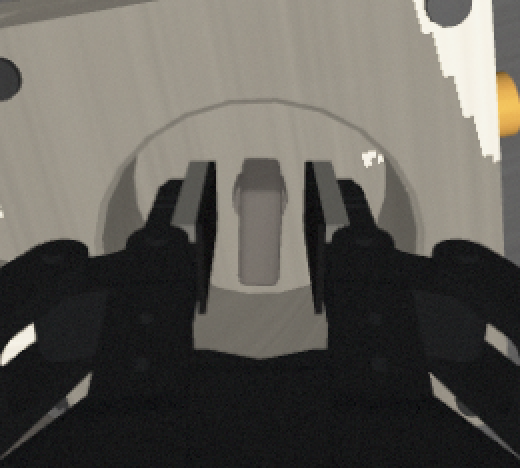

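The bar is between the pads with no contact. I'll close firmly.

```bash
python3 -m pendant '[[0,0,0,0,0,0,0.15],[0,0,0,0,0,0,0],[0,0,0,0,0,0,0],[0,0,0,0,0,0,0],[0,0,0,0,0,0,0]]' 90
python3 -c "
from h import *
P,r=toolrot();s=sense();print(P,r.as_rotvec(),s['force'],s['wrist_torque'],s['tau'][5])
"
```

```text
time_s: 4.1
eef_pos: [561.0, 221.4, 86.2]
ee_rot: [0.575, -0.412, 0.575, 0.411]
force: [-2.6, -2.9, 5.5]
grip_width: 0.097
[561.04059209 221.40586768  86.22828774] [-0.96390653  1.3468921   0.96326804] [-2.62483004 -2.92354348  5.51115059] [-0.56084104  0.44388516 -0.18345883] -0.1436334801837802
```

```bash
cat > m.py <<'E'
from h import *
P,r=toolrot();s=sense();M=r.as_matrix()
print('yaw jaw %.4f'%np.arctan2(M[1,2],M[0,2]),'j6 %.4f'%s['joints'][5],P.round(2),'F',np.round(s['force'],2),'T',np.round(s['wrist_torque'],3),'tau6 %.3f'%s['tau'][5],'g %.3f'%s['grip_width'],'t %.2f'%s['time_s'])
E
python3 m.py
python3 -m pendant '[[0.08,0,0,0,0,0,0],[0.16,0,0,0,0,0,0],[0.24,0,0,0,0,0,0],[0.32,0,0,0,0,0,0],[0.4,0,0,0,0,0,0]]' 90; python3 m.py
python3 -m pendant '[[0,0,0,0,0,0,0],[0,0,0,0,0,0,0],[0,0,0,0,0,0,0],[0,0,0,0,0,0,0],[0,0,0,0,0,0,0]]' 90; python3 m.py
```

```text
yaw jaw 1.2419 j6 -1.0598 [561.04 221.41  86.23] F [-2.62 -2.92  5.51] T [-0.561  0.444 -0.183] tau6 -0.144 g 0.097 t 4.10
time_s: 4.72
eef_pos: [561.2, 221.6, 86.2]
ee_rot: [0.646, -0.288, 0.645, 0.288]
force: [-0.7, -1.4, 4.5]
grip_width: 0.094
yaw jaw 0.8400 j6 -0.6577 [561.21 221.63  86.24] F [-0.73 -1.45  4.54] T [-0.226  0.184  0.184] tau6 -0.647 g 0.094 t 4.72
time_s: 5.35
eef_pos: [561.2, 221.6, 86.2]
ee_rot: [0.645, -0.289, 0.645, 0.289]
force: [-1.9, -2.3, 5.2]
grip_width: 0.097
yaw jaw 0.8435 j6 -0.6615 [561.22 221.64  86.25] F [-1.93 -2.34  5.23] T [-0.243  0.244 -0.147] tau6 -0.127 g 0.097 t 5.35
```

```bash

python3 -m pendant '[[0,0,0,0,0,0,0],[0,0,0,0,0,0,0],[0,0,0,0,0,0,0],[0,0,0,0,0,0,0],[0,0,0,0,0,0,0]]' 90 >/dev/null; python3 m.py
python3 -m pendant '[[0.03,0,0,0,0,0,0],[0.06,0,0,0,0,0,0],[0.09,0,0,0,0,0,0],[0.12,0,0,0,0,0,0],[0.15,0,0,0,0,0,0]]' 90 >/dev/null; python3 m.py
python3 -m pendant '[[0,0,0,0,0,0,0],[0,0,0,0,0,0,0],[0,0,0,0,0,0,0],[0,0,0,0,0,0,0],[0,0,0,0,0,0,0]]' 90 >/dev/null; python3 m.py
```

```text
yaw jaw 0.8436 j6 -0.6615 [561.22 221.67  86.23] F [-1.3  -1.15  5.59] T [-0.287  0.239 -0.081] tau6 -0.127 g 0.096 t 5.97
yaw jaw 0.6929 j6 -0.5107 [561.32 221.73  86.26] F [-1.09 -1.54  5.18] T [-0.18   0.141  0.141] tau6 -0.159 g 0.096 t 6.60
yaw jaw 0.6934 j6 -0.5114 [561.31 221.76  86.24] F [-0.05 -0.4   4.78] T [-0.185  0.131 -0.069] tau6 -0.021 g 0.098 t 7.22
```

Moving torque baseline is about 0.14, which matches the drag. I'll continue in 0.15 rad steps and read the torque while it's moving.

```bash

python3 -m pendant '[[0.03,0,0,0,0,0,0],[0.06,0,0,0,0,0,0],[0.09,0,0,0,0,0,0],[0.12,0,0,0,0,0,0],[0.15,0,0,0,0,0,0]]' 90 >/dev/null; python3 m.py
```

```text
yaw jaw 0.5422 j6 -0.3601 [561.43 221.81  86.24] F [0.01 0.21 4.7 ] T [-0.048 -0.038  0.104] tau6 -0.141 g 0.100 t 7.85
```

```bash

python3 -m pendant '[[0.03,0,0,0,0,0,0],[0.06,0,0,0,0,0,0],[0.09,0,0,0,0,0,0],[0.12,0,0,0,0,0,0],[0.15,0,0,0,0,0,0]]' 90 >/dev/null; python3 m.py
```

```text
yaw jaw 0.3915 j6 -0.2094 [561.54 221.85  86.25] F [ 0.91 -0.06  4.62] T [ 0.149 -0.2    0.137] tau6 -0.159 g 0.093 t 8.47
```

```bash

python3 -m pendant '[[0.03,0,0,0,0,0,0],[0.06,0,0,0,0,0,0],[0.09,0,0,0,0,0,0],[0.12,0,0,0,0,0,0],[0.15,0,0,0,0,0,0]]' 90 >/dev/null; python3 m.py
```

```text
yaw jaw 0.2409 j6 -0.0588 [561.62 221.88  86.19] F [3.97 1.86 5.4 ] T [ 0.287 -0.536  0.129] tau6 -0.147 g 0.097 t 9.10
```

```bash

python3 -m pendant '[[0.03,0,0,0,0,0,0],[0.06,0,0,0,0,0,0],[0.09,0,0,0,0,0,0],[0.12,0,0,0,0,0,0],[0.12,0,0,0,0,0,0]]' 90 >/dev/null; python3 m.py
```

```text
yaw jaw 0.1208 j6 0.0612 [561.72 221.88  86.22] F [3.99 2.62 6.37] T [ 0.424 -0.7   -0.03 ] tau6 0.110 g 0.100 t 9.72
```

```bash

python3 -m pendant '[[0.03,0,0,0,0,0,0],[0.06,0,0,0,0,0,0],[0.09,0,0,0,0,0,0],[0.12,0,0,0,0,0,0],[0.15,0,0,0,0,0,0]]' 90 >/dev/null; python3 m.py
```

```text
yaw jaw -0.0296 j6 0.2116 [561.87 221.89  86.27] F [4.52 2.45 5.07] T [ 0.467 -0.849  0.202] tau6 -0.149 g 0.098 t 10.35
```

```bash

python3 -m pendant '[[0.025,0,0,0,0,0,0],[0.05,0,0,0,0,0,0],[0.075,0,0,0,0,0,0],[0.1,0,0,0,0,0,0],[0.125,0,0,0,0,0,0]]' 90 >/dev/null; python3 m.py
```

```text
yaw jaw -0.1545 j6 0.3364 [561.97 221.86  86.26] F [7.23 3.19 3.85] T [ 0.44  -0.995  0.15 ] tau6 -0.100 g 0.096 t 10.97
```

```bash

python3 -m pendant '[[0.025,0,0,0,0.02,0.03,0],[0.05,0,0,0,0.04,0.06,0],[0.075,0,0,0,0.04,0.06,0],[0.1,0,0,0,0.04,0.06,0],[0.125,0,0,0,0.04,0.06,0]]' 90 >/dev/null; python3 m.py
```

```text
yaw jaw -0.2793 j6 0.4617 [562.11 221.88  86.22] F [2.93 1.12 6.26] T [ 0.136 -0.499  0.156] tau6 -0.103 g 0.100 t 11.60
```

```bash

python3 -m pendant '[[0.025,0,0,0,0,0,0],[0.05,0,0,0,0,0,0],[0.075,0,0,0,0,0,0],[0.1,0,0,0,0,0,0],[0.125,0,0,0,0,0,0]]' 90 >/dev/null; python3 m.py
```

```text
yaw jaw -0.4044 j6 0.5867 [562.21 221.84  86.21] F [3.77 1.77 5.53] T [ 0.102 -0.558  0.13 ] tau6 -0.103 g 0.096 t 12.22
```

```bash

python3 -m pendant '[[0.025,0,0,0,0,0,0],[0.05,0,0,0,0,0,0],[0.075,0,0,0,0,0,0],[0.1,0,0,0,0,0,0],[0.125,0,0,0,0,0,0]]' 90 >/dev/null; python3 m.py
```

```text
yaw jaw -0.5292 j6 0.7116 [562.33 221.8   86.22] F [3.91 1.48 6.25] T [ 0.051 -0.634  0.259] tau6 -0.017 g 0.098 t 12.85
```

```bash

python3 -m pendant '[[0.025,0,0,0,0,0,0],[0.05,0,0,0,0,0,0],[0.075,0,0,0,0,0,0],[0.1,0,0,0,0,0,0],[0.125,0,0,0,0,0,0]]' 90 >/dev/null; python3 m.py
```

```text
yaw jaw -0.6539 j6 0.8364 [562.43 221.72  86.25] F [ 4.44 -0.11  5.72] T [-0.056 -0.843  0.375] tau6 0.097 g 0.098 t 13.47
```

The torque now rises steadily: tau6 is +0.20 and wrist torque about +0.23 above drag, so it's seated in the finger-tight band. I'll hold briefly to confirm.

```bash

python3 -m pendant '[[0,0,0,0,0,0,0],[0,0,0,0,0,0,0],[0,0,0,0,0,0,0],[0,0,0,0,0,0,0],[0,0,0,0,0,0,0]]' 90 >/dev/null; python3 m.py
```

```text
yaw jaw -0.6534 j6 0.8358 [562.39 221.7   86.25] F [3.82 0.67 5.55] T [-0.021 -0.783  0.206] tau6 0.219 g 0.102 t 14.10
```

```bash

python3 -m pendant '[[0,0,0,0,0,0,0],[0,0,0,0,0,0,0],[0,0,0,0,0,0,0],[0,0,0,0,0,0,0],[0,0,0,0,0,0,0]]' 90 >/dev/null; python3 m.py
```

```text
yaw jaw -0.6534 j6 0.8358 [562.39 221.72  86.23] F [ 4.46 -0.47  6.23] T [-0.048 -0.744  0.208] tau6 0.219 g 0.101 t 14.72
```

The held torque is 0.207 N m. I'll release gently and rise.

```bash

python3 -m pendant '[[0,0,0,0,0,0,0.1],[0,0,0,0,0,0,0.15],[0,0,0,0,0,0,0.25],[0,0,0,0,0,0,0.25],[0,0,0,0,0,0,0.25]]' 40 >/dev/null; python3 m.py
python3 -m pendant '[[0,0,0,-0.5,0,0,0.25],[0,0,0,-2,0,0,0.25],[0,0,0,-5,0,0,0.25],[0,0,0,-9,0,0,0.25],[0,0,0,-13,0,0,0.25]]' 40 >/dev/null; python3 m.py
python3 - <<'E'
from h import *
t=vision.capture('top');cv2.imwrite('pics/t5.png',cv2.resize(t[130:240,140:370,::-1],None,fx=3.4,fy=3.4))
im=vision.capture('wrist');cv2.imwrite('pics/w5.png',cv2.resize(im[:,:,::-1],None,fx=1.5,fy=1.5))
s=vision.capture('scene');cv2.imwrite('pics/s5.png',s[:,:,::-1])
E
```

```text
yaw jaw -0.6531 j6 0.8356 [561.08 221.83  85.3 ] F [-0.35  0.22  0.42] T [ 0.033 -0.071  0.015] tau6 0.003 g 0.247 t 15.35
yaw jaw -0.6530 j6 0.8354 [561.5  221.86 218.33] F [ 0.04  0.06 -0.05] T [-0.01   0.038 -0.005] tau6 0.000 g 0.250 t 15.97
```

View pics/w5.png

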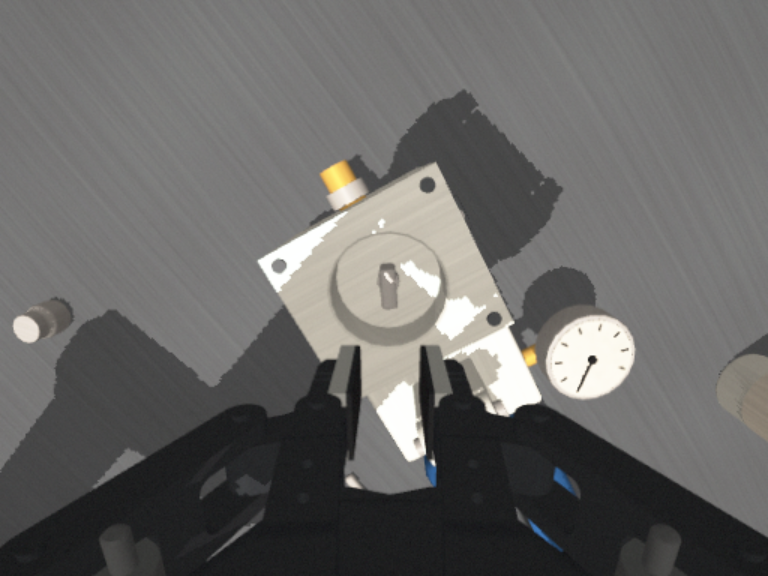

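View pics/s5.png

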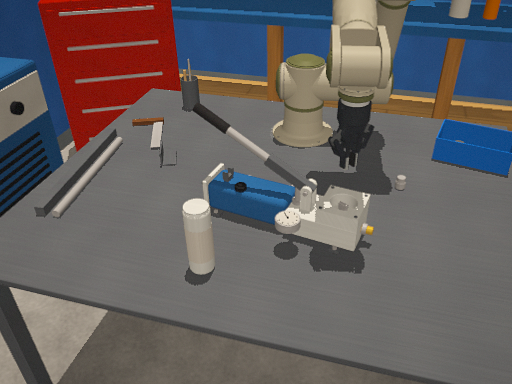

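The bar is still upright in the wrist view at (390,285), so it stayed where I left it, and the force is back to zero. The handle measurement is consistent: the grip ends lie at radii 266 and 375 (expected 265 and 375) at an angle of 0.483. Next I'll go over the grip at (499,-176) with the fingers shut.

```bash

python3 -m pendant '[[-0.1,0,0,-4.5,-3,1.6,0.1],[-0.2,0,0,-8,-7.5,4.1,0],[-0.3,0,0,-11,-12,6.5,0],[-0.4,0,0,-13,-17,9.3,0],[-0.5,0,0,-13,-22,12,0]]' 40 >/dev/null; python3 m.py
python3 -c "
from h import *
P,r=toolrot();print(r.as_matrix().round(3).tolist(),r.inv().apply(np.array([499.1,-175.7,345])-P)/10)"
```

```text
yaw jaw -0.1495 j6 -0.1270 [522.83 -27.46 346.9 ] F [ 0.64 -0.31 -0.41] T [-0.001 -0.067  0.   ] tau6 2.238 g -0.001 t 16.75
[[0.002, 0.149, 0.989], [-0.001, 0.989, -0.149], [-1.0, -0.0, 0.002]] [  0.19384286 -15.01176292  -0.13992941]
```

```bash

python3 -m pendant '[[0,0,0,0,-4,0,0],[0,0,0,0,-8,-0.1,0],[0,0,0,0,-12,-0.1,0],[0,0,0,0,-15,-0.1,0],[0,0,0,0,-15,-0.1,0]]' 40 >/dev/null; python3 m.py
python3 - <<'E'
from h import *
P,r=toolrot();print(r.inv().apply(np.array([499.1,-175.7,345])-P)/10)
t=vision.capture('top');cv2.imwrite('pics/t6.png',cv2.resize(t[130:260,140:400,::-1],None,fx=3,fy=3))
im=vision.capture('wrist');cv2.imwrite('pics/w6.png',cv2.resize(im[:,:,::-1],None,fx=1.5,fy=1.5))
E
```

```text
yaw jaw -0.1557 j6 -0.4038 [ 498.86 -175.26  344.98] F [ 0.28  0.15 -0.27] T [0.064 0.022 0.019] tau6 -0.270 g 0.004 t 17.38
[-0.00209725 -0.03925002  0.0309558 ]
```

View pics/w6.png

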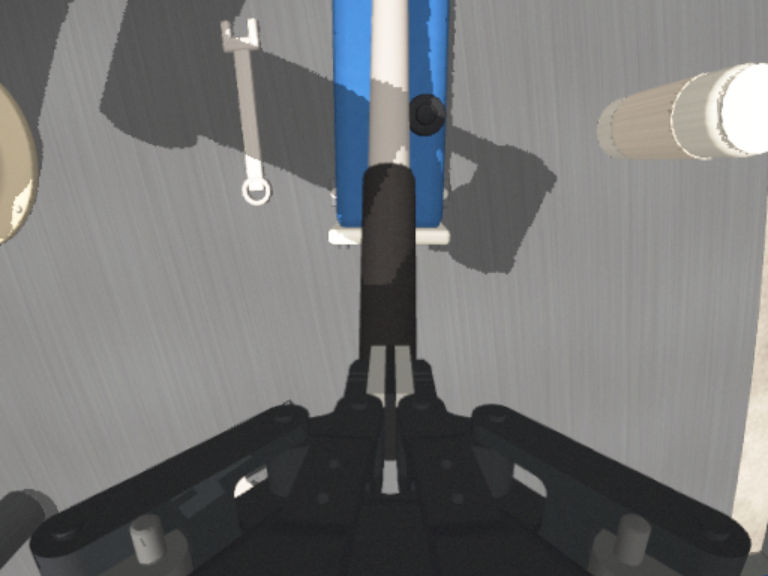

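The shut fingers (x 390) are right over the black grip (x 388). I'll push straight down.

```bash

python3 -m pendant '[[0,0,0,1.5,0,0,0],[0,0,0,3,0,0,0],[0,0,0,4.2,0,0,0],[0,0,0,5.2,0,0,0],[0,0,0,6,0,0,0]]' 40 >/dev/null; python3 m.py
```

```text
yaw jaw -0.1528 j6 -0.4037 [ 499.59 -174.03  285.81] F [-0.5  -1.3   5.51] T [-0.188  0.129 -0.002] tau6 -0.000 g 0.002 t 18.10
```

```bash

python3 -m pendant '[[0,0,0,1.2,0,0,0],[0,0,0,2.4,0,0,0],[0,0,0,3.6,0,0,0],[0,0,0,4.8,0,0,0],[0,0,0,6,0,0,0]]' 40 >/dev/null; python3 m.py
```

```text
yaw jaw -0.1529 j6 -0.4037 [ 499.7  -174.39  226.01] F [-0.56 -2.88  6.71] T [-0.441  0.089  0.042] tau6 0.005 g 0.001 t 18.73
```

```bash

python3 -m pendant '[[0,0,0,1.2,0,0,0],[0,0,0,2.4,0,0,0],[0,0,0,3.6,0,0,0],[0,0,0,4.8,0,0,0],[0,0,0,6,0,0,0]]' 40 >/dev/null; python3 m.py
```

```text
yaw jaw -0.1528 j6 -0.4037 [ 499.77 -174.63  166.  ] F [-0.44 -3.33  7.21] T [-0.76   0.159  0.012] tau6 0.008 g -0.001 t 19.35
```

```bash

python3 -m pendant '[[0,0,0,0.4,0,0,0],[0,0,0,0.8,0,0,0],[0,0,0,1.2,0,0,0],[0,0,0,1.6,0,0,0],[0,0,0,1.9,0,0,0]]' 40 >/dev/null; python3 m.py
```

```text
yaw jaw -0.1528 j6 -0.4037 [ 499.61 -174.47  147.15] F [-1.62 -4.62  5.63] T [-0.715  0.246  0.01 ] tau6 0.008 g 0.001 t 19.98
```

Next, 1 mm per row to feel the rest.

```bash

python3 -m pendant '[[0,0,0,0.1,0,0,0],[0,0,0,0.2,0,0,0],[0,0,0,0.3,0,0,0],[0,0,0,0.3,0,0,0],[0,0,0,0.3,0,0,0]]' 40 >/dev/null; python3 m.py
```

```text
yaw jaw -0.1530 j6 -0.4038 [ 499.58 -174.1   144.05] F [ 0.49 -3.74  4.88] T [-0.689 -0.03   0.007] tau6 0.007 g 0.000 t 20.60
```

```bash

python3 -m pendant '[[0,0,0,0.05,0,0,0],[0,0,0,0.1,0,0,0],[0,0,0,0.15,0,0,0],[0,0,0,0.15,0,0,0],[0,0,0,0.15,0,0,0]]' 40 >/dev/null; python3 m.py
```

```text
yaw jaw -0.1528 j6 -0.4038 [ 499.66 -174.13  143.8 ] F [-3.25 -1.17 16.91] T [-0.383  0.716 -0.011] tau6 0.007 g 0.001 t 21.23
```

The force rose to 17 N with no travel at z 143.8, against 144 expected, so it's on the rest. I'll release upward and look.

```bash

python3 -m pendant '[[0,0,0,0.06,0,0,0],[0,0,0,0.06,0,0,0],[0,0,0,0.06,0,0,0],[0,0,0,0.06,0,0,0],[0,0,0,0.06,0,0,0]]' 40 >/dev/null; python3 m.py
python3 -m pendant '[[0,0,0,-0.5,0,0,0],[0,0,0,-2,0,0,0],[0,0,0,-5,0,0,0],[0,0,0,-9,0,0,0],[0,0,0,-13,0,0,0]]' 40 >/dev/null; python3 m.py
python3 - <<'E'
from h import *
im=vision.capture('wrist');cv2.imwrite('pics/w7.png',im[:,:,::-1])
s=vision.capture('scene');cv2.imwrite('pics/s7.png',cv2.resize(s[90:280,150:420,::-1],None,fx=2.9,fy=2.9))
E
```

```text
yaw jaw -0.1528 j6 -0.4038 [ 499.69 -174.14  143.71] F [-5.08 -1.66 20.23] T [-0.173  1.047 -0.008] tau6 0.006 g -0.003 t 21.85
yaw jaw -0.1528 j6 -0.4038 [ 499.14 -173.39  273.24] F [-0.12  0.17 -0.16] T [ 0.018 -0.057  0.048] tau6 0.000 g 0.002 t 22.48
```

View pics/s7.png

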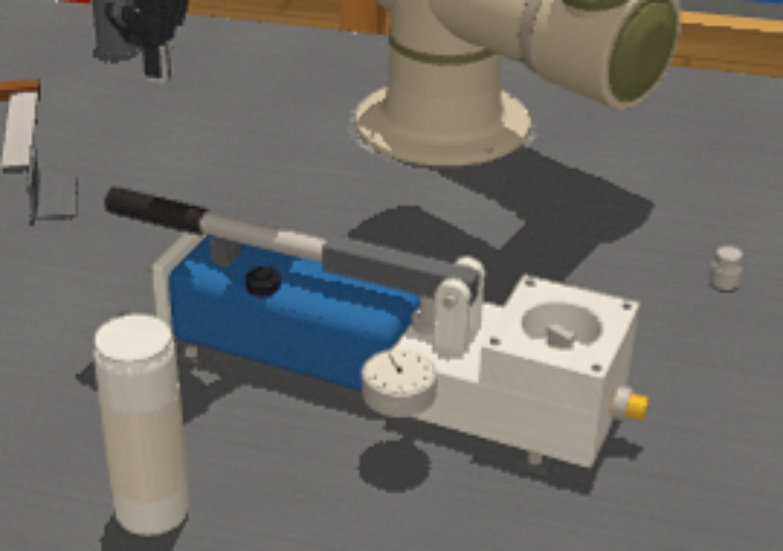

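View pics/w7.png

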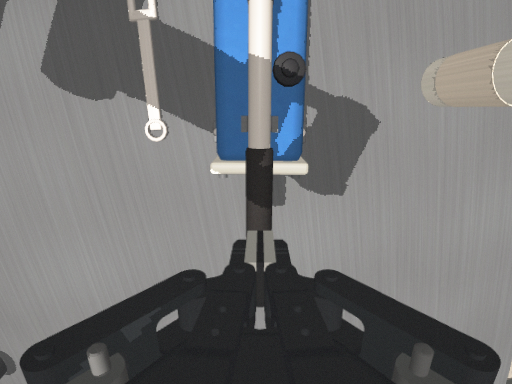

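The handle lies level in its rest fork, from the clevis at about (460,290) to the grip at (150,205) in the scene zoom. The bystanders haven't moved and the robot is clear. I'll settle the arm and hand in.

```bash

python3 -m pendant '[[0,0,0,0,0,0,0],[0,0,0,0,0,0,0],[0,0,0,0,0,0,0],[0,0,0,0,0,0,0],[0,0,0,0,0,0,0]]' 40 >/dev/null; python3 m.py
python3 -c "
from rig import job
print(job.finish_job())"
```

```text
yaw jaw -0.1530 j6 -0.4038 [ 499.37 -173.85  271.51] F [ 0.26 -0.27 -0.38] T [ 0.039 -0.017  0.006] tau6 -0.000 g -0.001 t 23.20
the job is handed in; nothing more can be done
None
```

The release valve is closed finger-tight and the pump handle is down on its rest. I handed the job in at about 23 s of the 72 s allowed.

- **Valve:** I gripped the bar knob at 90 N and turned it about 1.9 rad clockwise. The drag was about 0.14 N m. The torque began to rise after roughly 1.65 to 1.75 rad, and I stopped with 0.21 to 0.23 N m above the drag. It held at 0.207 N m, then I let go. The fingertips stayed about 6 mm above the well floor, by the measured tool height. The only side forces were about 8 N at most while turning, which looked like the grip being slightly off centre. After release the bar was where I left it.
- **Handle:** I pushed it down with the shut fingers, using about 6 to 8 N. At tool height 143.8 mm (144 expected when level) it stopped moving and the force rose to 20 N, so it was on its rest.
- **Last checks:** After I backed off, the pictures showed the handle level in its fork. The can, spanner and socket looked undisturbed; I did not compare the offcut's position. Wrist forces were about zero, with the robot touching nothing.
- **Disagreements:** The camera views differed by 2 to 4 mm on the well's position, and I corrected this with wrist pictures before gripping. Wrist torque readings were noisy by about 0.03 N m; a joint torque reading gave about 0.20 N m for the seat, which agrees.

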